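Find the cap whose thread fits the open jar

ROBOT

A 7-joint arm with a two-finger parallel gripper is mounted at the origin on the work surface. World frame = base frame: x ahead of the robot, y to its left, z up, the work surface at z = 0. Lengths are in m, angles in rad, forces in N, time in s.
With the tool pointing down it reaches from about 0.4 to 0.85 m from the base axis. Payload 10.4 kg.
Tool frame: the origin (TCP) lies between the finger pads; the fingertips stand ahead of it and the grasp point (between the pads) lies 3 mm ahead of it (r.tips_ahead is the z of the fingertips in the tool frame, in m); z points along the fingers, y is the line along which they close (so a half turn about z gives the same grasp; the last joint's range is limited). The gripper opens to 87 mm and grips with 3 to 60 N. Pads are 19 mm wide; open, the fingers measure 117 mm over their backs; the gripper's body (75 mm by 190 mm) begins 51 mm behind the grasp point.
Start: joints at [1.235, 0.332, -0.065, 1.46, 0.022, 1.35, -0.088], TCP at [0.192, -0.595, 0.245] pointing down, gripper open.
Joint ranges: [-2.6, 2.6], [-0.5, 2.12], [-1.47, 1.34], [0.16, 2.42], [-1.27, 4.41], [0.06, 2.06], [-2.6, 2.6]. Speed limits (rad/s): [2.22, 2.22, 2.79, 2.79, 3.14, 3.14, 3.14].

INTERFACE

Orientations are given as a unit quaternion [x, y, z, w].
In Python, from bench import telemetry, camera, get_calibration, r gives the robot as it stands.
- The arm moves only by the tool drive_tool, never from a script. Its argument "series" is one flat list of numbers, 7 for each row, row after row: the turn, a rotation vector about the tool's x, y, z in units of 5 degrees (1.0 is 5 degrees), then the shift along the tool's x, y, z in units of 40 mm (1.0 is 40 mm), then the opening, from -1 (shut) to 1 (fully open). A call has 1 to 10 rows; each row is the pose to reach, as a shift and turn from the pose commanded when the call began, along the tool's axes at that moment; what a row does not reach only later rows make up. A row lasts 1/12 s, in which the tool goes at most 41.7 mm and 7.16 degrees, less where a joint would pass 70% of its speed; a pose out of reach is approached as far as the arm can. A call with a gripper value outside its range is refused whole. The fingers move at their own pace and stop on an object; "grip_force" is the grip in N (left out, the last holds). Time passes only in rows, so rows that repeat a pose let the fingers close. It gives the time, the measured TCP pose, the force, the opening and the grip force at its end, in the units of the state.
- telemetry.read_state(): the state, without advancing time (a new reading comes with each control period).
- camera(name): name is "scene" or "side" or "wrist"; returns the picture (480x640x3 uint8, red, green, blue); there is no depth.
- get_calibration(name): a dict with "fovy" (degrees; the focal length in pixels is half the picture's height over the tangent of half this angle, whatever the lens; pixels are square), "cx", "cy" (the principal point, pixels), "dist" ([k1, k2, p1, p2, k3] as OpenCV has them; the pictures are not rectified), "xyz" and "rotation" of the camera in the world. Camera axes: x right, y up, looking along -z (the intrinsics and any distortion apply to the point x, -y, -z); pixel columns grow to the right and rows downward; lengths in m; the calibration is good to about 2 mm. A picture is of the moment at which its call begins: read the wrist's pose just before it. get_calibration takes no time and is no camera call; for the wrist camera it gives the pose at the moment of the call.
- r.close_job(): hands the job in; it is judged then, once.
The state is a dict: "time": time; "joint_positions": joint angles; "joint_vel": joint speeds; "joint_torque": joint torques, N m; "ee_pos": TCP position; "eef_rot": TCP orientation; "ft_force": force on the tool from outside, world axes, zero at the start; "torque": the same for the moment, N m; "width": finger opening in m; "grip_force": force on a finger pad.
Only numpy, scipy, OpenCV 4.12 (cv2) and the standard library are available. Lean on these libraries where they do the work, as an engineer would, in place of code of your own. Each camera call takes 0.05 s, during which the arm holds its last target. There are 200 camera calls.

TASK

The open glass jar at the right-hand end of the slanted rack needs its cap. The two white caps on the table look alike but only one has the jar's thread: try them on the neck, screw the one that runs on freely fully home, square on the rim, and lay the one that binds in the clear plastic tray. Leave the bowl, the brush and the bottle where they are.

Things in the scene. Friction and masses are not known exactly. Their poses are not given: they have to be found in the camera images.
- cap_1: a white ribbed screw cap, 60 mm in diameter, 32 mm tall, 28 mm deep inside, 60 g; at the start mouth down on the table. Origin: centre of its open mouth; z up through its closed top. Right-hand threads inside, one beginning on its +x side. Its twin looks the same but has another thread; which of them fits the jar changes from start to start and only trying tells.
- cap_2: a white ribbed screw cap, 60 mm in diameter, 32 mm tall, 28 mm deep inside, 60 g; at the start mouth down on the table. Origin: centre of its open mouth; z up through its closed top. Right-hand threads inside, one beginning on its +x side. Its twin looks the same but has another thread; which of them fits the jar changes from start to start and only trying tells.
- jar: the open square glass jar (70 x 70 mm) at the right-hand end of a slanted wooden rack, fixed. Origin: centre of its rim, 145 mm above the table. z: out of the mouth along the jar, leaning 26 degrees from vertical towards the robot; x: up the slope; y: to the next jar, 120 mm away, closed. Neck 40 mm in diameter (50 over its threads), rim rounded, shoulder 34 mm below the rim.
- jar_seat (a point): on the jar's axis, 28 mm below its rim: where the centre of the cap's mouth lies when the fitting cap is fully home (rim against the inside of its top), tight and square. The other cap never gets there: set on, it rests 9 to 18 mm above, then binds, skips, or goes on askew by 5 degrees or more and jams some millimetres short; turned back by as much it lifts straight off.
- jar_thread (a point): start of the neck's thread, on the jar's +x side. The cap closes clockwise seen from its top, sinking 21 mm a turn. The fitting cap set on with its +x 20 degrees anticlockwise of the jar's +x rests 8 to 9 mm above home and runs home in just under half a turn; set on otherwise it rests up to 9 mm higher and takes up to a full turn. Turned backward it drops 7 to 10 mm at a thread's start.
- tray: the open clear plastic tray, 150 x 190 mm (x, y), 36 mm high, walls and floor 4 mm, empty, fixed. Origin: centre of its underside.
- bowl: white bowl, 150 mm across, 65 mm high, to be left alone. Origin: centre of its underside.
- brush: paint brush lying on the table, 190 mm long, to be left alone.
- medium: amber bottle of painting medium, 52 mm in diameter, 120 mm tall, standing at the back, to be left alone. Origin: centre of its underside.
There are look-alikes about, which are no part of the job. Leave any blue or yellow look-alike of the cap_2 alone.

How it is judged:
By the outcome, as a careful person would: the job done as asked, in the order asked, and still so for the second after the job is handed in, with the robot touching nothing.
It also fails if it takes over 72 s, if anything falls off the work surface, if the arm or the gripper's body presses on something with over 40 N, if the wrist force passes 120 N, or if a joint passes its speed limit or range.

## Working session

There is one attempt and no reset: what is moved stays moved. The work goes in short steps, Python scripts to look and compute and a tool call to move; the robot and the scene stay as the last step left them, time stands still between calls to the robot, and variables do not carry over. Pictures are saved under pics/ and viewed, at most 10 in all, crops included, and the job is handed in when it is done.

Besides the shell and the picture viewer there is one more tool, called after "Call:" as a command line: name --argument value ..., lists and objects as JSON in quotes. drive_tool: Moves the arm, as the interface text tells. Its arguments: {"type":"object","properties":{"series":{"type":"array"},"grip_force":{"type":"number"}},"required":["series"]}

```bash
ls; mkdir -p pics; python3 - <<'E'
from bench import telemetry,camera,get_calibration,r
import cv2,numpy as np
s=telemetry.read_state();print(s['time'],s['ee_pos'],s['eef_rot'],s['width'],r.tips_ahead)
for n in ['scene','side']:
    im=camera(n);cv2.imwrite(f'pics/{n}0.png',im[:,:,::-1]);print(get_calibration(n))
print(get_calibration('wrist'))
E
```

```text
pics
0.0 [ 0.19222372 -0.59431864  0.24376762] [ 9.87789123e-01  1.55795201e-01 -1.52085716e-04 -6.93043730e-04] 0.08694789688920253 0.022
{'fovy': 52.14001531972336, 'cx': 318.2585185245091, 'cy': 235.89060864523927, 'dist': array([0.03755655, 0.        , 0.        , 0.        , 0.        ]), 'xyz': array([1.34342353, 0.0650303 , 0.88684208]), 'rotation': array([0.27595005, 0.29059425, 0.66843836, 0.62657538])}
{'fovy': 50.563528785417326, 'cx': 314.2332307456652, 'cy': 238.5416119182128, 'dist': array([0.0399704, 0.       , 0.       , 0.       , 0.       ]), 'xyz': array([0.36410338, 0.82111381, 1.00776624]), 'rotation': array([-0.03110004,  0.36374904,  0.92841104, -0.06908239])}
{'fovy': 61.962281643066376, 'cx': 323.8067342519327, 'cy': 236.93476506811655, 'dist': array([-0.00737898,  0.        ,  0.        ,  0.        ,  0.        ]), 'xyz': array([ 0.26623807, -0.57019445,  0.38382094]), 'rotation': array([-0.11651343,  0.0854396 , -0.58128151,  0.80077244])}
```

View pics/scene0.png

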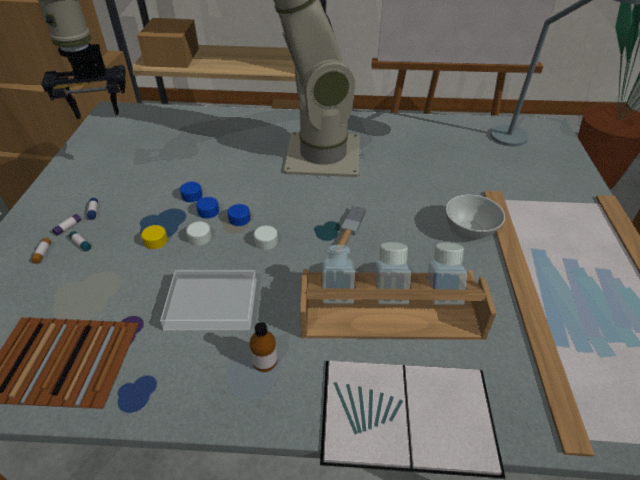

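View pics/side0.png

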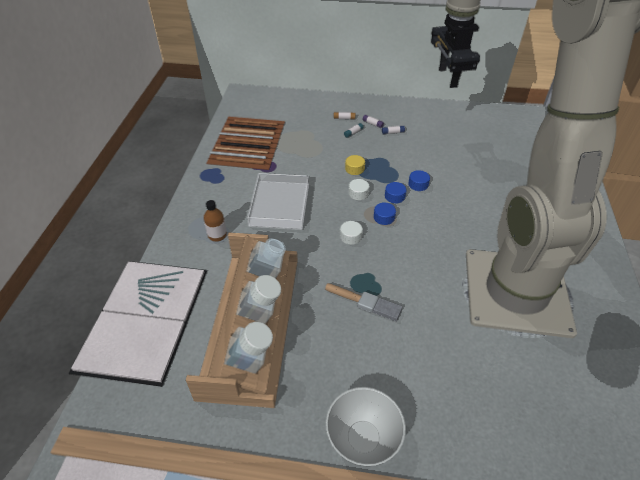

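The scene view shows white caps at (199,233) and (266,237), the open jar at (340,257), closed jars at (394,252) and (449,252), and the tray at (210,300). The side view has the caps at (359,189) and (351,232), and the open jar at (268,250).

```bash
cat > h.py <<'E'
import cv2,numpy as np
from scipy.spatial.transform import Rotation as R
from bench import telemetry,camera,get_calibration,r
def K(c): 
    f=240/np.tan(np.radians(c['fovy']/2)); return np.array([[f,0,c['cx']],[0,f,c['cy']],[0,0,1]])
def ray(c,uv):
    p=cv2.undistortPoints(np.array([[uv]],float),K(c),c['dist'])[0,0]
    return c['xyz'],R.from_quat(c['rotation']).apply([p[0],-p[1],-1])
def plane(c,uv,z):
    o,d=ray(c,uv); return o+d*(z-o[2])/d[2]
def tri(c1,u1,c2,u2):
    o1,d1=ray(c1,u1);o2,d2=ray(c2,u2)
    t=np.linalg.lstsq(np.c_[d1,-d2],o2-o1,rcond=None)[0]
    a=o1+d1*t[0];b=o2+d2*t[1]; return (a+b)/2,np.linalg.norm(a-b)
def proj(c,P):
    q=R.from_quat(c['rotation']).inv().apply(np.atleast_2d(P)-c['xyz'])*[1,-1,-1]
    return cv2.projectPoints(q,np.zeros(3),np.zeros(3),K(c),c['dist'])[0][:,0]
E
python3 - <<'E'
from h import *
np.set_printoptions(precision=4,suppress=True)
C={n:get_calibration(n) for n in['scene','side']}
for n in C:
    im=cv2.imread(f'pics/{n}0.png');hsv=cv2.cvtColor(im,cv2.COLOR_BGR2HSV)
    m=((hsv[...,1]<40)&(hsv[...,2]>185)).astype(np.uint8)
    k,l,s,ce=cv2.connectedComponentsWithStats(m)
    for i in range(1,k):
        if 60<s[i,4]<3000: print(n,ce[i],s[i],plane(C[n],ce[i],.032)[:2])
# crop mosaic
a=cv2.imread('pics/scene0.png')[215:345,150:500];b=cv2.imread('pics/side0.png')[160:410,180:420]
a=cv2.resize(a,None,fx=2,fy=2,interpolation=cv2.INTER_CUBIC);a=cv2.resize(a,(780,290));b=cv2.resize(b,None,fx=2,fy=2)[:300];b=cv2.copyMakeBorder(b,0,0,0,780-b.shape[1],0)
cv2.imwrite('pics/m1.png',np.vstack([a,b]))
E
```

```text
side [358.5829 185.3266] [350 179  19  14 199] [ 0.4125 -0.2978]
side [350.8599 228.4903] [341 221  21  16 257] [ 0.4167 -0.1219]
side [134.7862 283.9143] [ 106  263   77   52 1202] [0.914  0.1383]
side [178.3617 298.1195] [144 269  59  50 929] [0.7962 0.164 ]
side [257.6742 292.7753] [252 282  18  19  89] [0.6146 0.1219]
side [129.8179 342.9384] [  84  312   99   68 2745] [0.861  0.2952]
side [247.6    341.5556] [242 328  18  22  90] [0.6063 0.2552]
side [369.0038 415.6353] [357 407  22  19 266] [0.3293 0.3828]
```

View pics/m1.png

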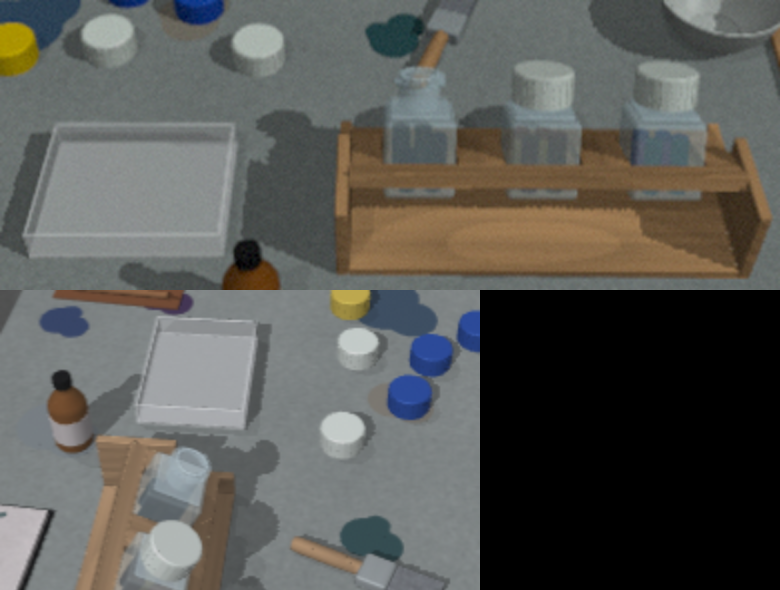

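```bash
python3 - <<'E'
from h import *
np.set_printoptions(precision=4,suppress=True)
C={n:get_calibration(n) for n in['scene','side']};a=C['scene'];b=C['side']
for n,u,v in [('rim',(338.9,249.1),(275.5,246)),('c2',(393.6,247.3),(267,289.5)),('c3',(449.2,247.3),(257.5,335))]:
    print(n,tri(a,u,b,v),plane(a,u,.145)[:2],plane(b,v,.145)[:2])
print('caps',[plane(a,(150+x/2.229,215+y/2.231),.032)[:2] for x,y in((109,31),(258,41))],[plane(b,(180+x/2,160+(y-290)/2),.032)[:2] for x,y in((358,344),(343,429))])
print('tray corners scene top',[plane(a,(150+x/2.229,215+y/2.231),.036)[:2] for x,y in((56,124),(237,124),(219,238),(29,237))])
c=get_calibration('wrist');s=telemetry.read_state();T=R.from_quat(s['eef_rot'])
print(T.as_matrix(),T.inv().apply(c['xyz']-s['ee_pos']),(T.inv()*R.from_quat(c['rotation'])).as_matrix())
E
```

```text
rim (array([0.5765, 0.065 , 0.1412]), np.float64(0.0017193056926671098)) [0.5813 0.0656] [0.5752 0.0674]
c2 (array([0.5674, 0.1865, 0.1421]), np.float64(0.005753379807118705)) [0.5677 0.1841] [0.568  0.1916]
c3 (array([0.5619, 0.3041, 0.1468]), np.float64(0.0010381657085616774)) [0.5595 0.3044] [0.5626 0.3035]
caps [array([ 0.4145, -0.2997]), array([ 0.4199, -0.1244])] [array([ 0.4106, -0.2907]), array([ 0.4147, -0.1184])]
tray corners scene top [array([ 0.5679, -0.3182]), array([ 0.5554, -0.1273]), array([ 0.7051, -0.1213]), array([ 0.7153, -0.3028])]
[[ 0.9515  0.3078 -0.0005]
 [ 0.3078 -0.9515  0.0012]
 [-0.0001 -0.0013 -1.    ]] [ 0.0779 -0.0004 -0.14  ] [[ 0.0019  0.9583  0.2858]
 [ 1.     -0.0019 -0.0005]
 [ 0.0001  0.2858 -0.9583]]
```

```bash
cat >> h.py <<'E'
def go(pos,M):
    "print row numbers for TCP target pos, rotation M (matrix, tool axes as columns)"
    s=telemetry.read_state();T=R.from_quat(s['eef_rot'])
    d=T.inv().apply(np.array(pos)-s['ee_pos']);w=(T.inv()*R.from_matrix(M)).as_rotvec()
    print('row',np.round(np.degrees(w)/5,3),np.round(d/.04,3),'rows>=%.1f'%max(np.linalg.norm(d)/.0417,np.degrees(np.linalg.norm(w))/7.16))
def down(yaw):
    c,s=np.cos(yaw),np.sin(yaw);return np.array([[c,s,0],[s,-c,0],[0,0,-1]])
def st():
    s=telemetry.read_state();print('t%.2f'%s['time'],'p',np.round(s['ee_pos'],4),'f',np.round(s['ft_force'],1),'tq',np.round(s['torque'],2),'w%.4f'%s['width'],'g%.0f'%s['grip_force'],'q',np.round(s['joint_positions'],2));return s
E
python3 -c "
from h import *
go([.45,-.2,.25],down(0))"
```

```text
row [-1.500e-02  3.000e-03  3.585e+00] [ 9.166 -7.397 -0.145] rows>=11.3
```

Call:
drive_tool --series '[0, 0, 3.6, 9.15, -7.4, -0.15, 1, 0, 0, 3.6, 9.15, -7.4, -0.15, 1, 0, 0, 3.6, 9.15, -7.4, -0.15, 1, 0, 0, 3.6, 9.15, -7.4, -0.15, 1, 0, 0, 3.6, 9.15, -7.4, -0.15, 1, 0, 0, 3.6, 9.15, -7.4, -0.15, 1, 0, 0, 3.6, 9.15, -7.4, -0.15, 1, 0, 0, 3.6, 9.15, -7.4, -0.15, 1, 0, 0, 3.6, 9.15, -7.4, -0.15, 1, 0, 0, 3.6, 9.15, -7.4, -0.15, 1]'

```text
time: 0.93
ee_pos: [0.4201, -0.2443, 0.2498]
eef_rot: [1.0, -0.001, -0.0, 0.0]
ft_force: [0.6, -0.6, 0.1]
width: 0.0869
grip_force: 0.0
```

```bash
python3 - <<'E'
from h import *
np.set_printoptions(precision=4,suppress=True)
s=st();c=get_calibration('wrist');im=camera('wrist')[:,:,::-1];cv2.imwrite('pics/w1.png',im)
hsv=cv2.cvtColor(im,cv2.COLOR_BGR2HSV)
m=((hsv[...,1]<40)&(hsv[...,2]>170)).astype(np.uint8)
k,l,q,ce=cv2.connectedComponentsWithStats(m)
for i in range(1,k):
    if q[i,4]>300: print(ce[i],q[i],plane(c,ce[i],.032)[:2])
E
```

```text
t0.93 p [ 0.4201 -0.2443  0.2498] f [ 0.6 -0.6  0.1] tq [-0.02 -0.1  -0.  ] w0.0869 g0 q [ 0.78  0.04 -0.36  1.79  0.02  1.31 -1.15]
[290.3468  18.0744] [ 188    0  219   44 7930] [ 0.5748 -0.2174]
[188.0635 203.5669] [ 155  171   67   66 3355] [ 0.4228 -0.1205]
[380.4637 207.2469] [ 348  175   67   66 3442] [ 0.4194 -0.2962]
```

View pics/w1.png

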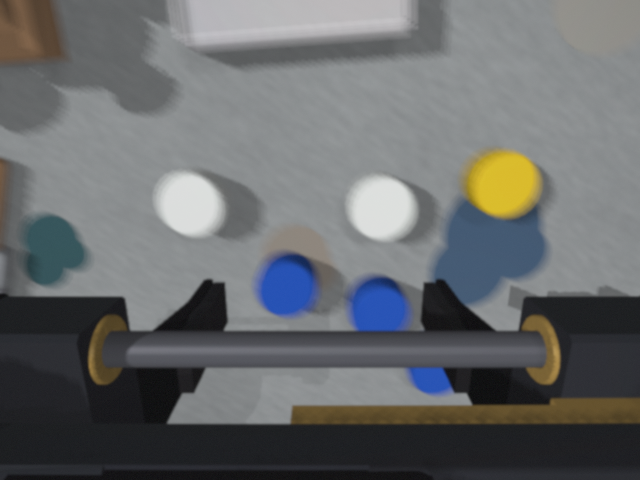

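The wrist view, blurred up close, shows white caps at (188,204) and (380,207) with no mark on top. Blue and yellow look-alikes are 90 mm or more away, so I'm going to the nearer cap.

Call:
drive_tool --series '[0, 0, -14, -0.03, -3.08, 3.0, 1, 0, 0, -14, -0.03, -3.08, 3.0, 1, 0, 0, -14, -0.03, -3.08, 3.0, 1, 0, 0, -14, -0.03, -3.08, 3.0, 1, 0, 0, -14, -0.03, -3.08, 3.0, 1, 0, 0, -14, -0.03, -3.08, 3.0, 1, 0, 0, -14, -0.03, -3.08, 3.0, 1, 0, 0, -14, -0.03, -3.08, 3.0, 1, 0, 0, -14, -0.03, -3.08, 3.0, 1, 0, 0, -14, -0.03, -3.08, 3.0, 1]'

```text
time: 1.82
ee_pos: [0.4183, -0.1232, 0.1296]
eef_rot: [0.818, 0.576, -0.0, -0.0]
ft_force: [-0.2, -0.2, -0.6]
width: 0.0871
grip_force: 0.0
```

```bash
python3 -c "
from h import *
st();go([.419,-.121,.027],down(np.pi/2))"
```

```text
t1.82 p [ 0.4183 -0.1232  0.1296] f [-0.2 -0.2 -0.6] tq [-0.03 -0.09 -0.03] w0.0871 g0 q [ 0.69  0.05 -0.51  2.05  0.03  1.05 -0.18]
row [-0.006 -0.    -3.939] [0.059 0.    2.565] rows>=2.8
```

Call:
drive_tool --series '[0, 0, -3.95, 0.06, 0, 1.2, 1, 0, 0, -3.95, 0.06, 0, 1.2, 1, 0, 0, -3.95, 0.06, 0, 2.56, 1, 0, 0, -3.95, 0.06, 0, 2.56, 1, 0, 0, -3.95, 0.06, 0, 2.56, 1, 0, 0, -3.95, 0.06, 0, 2.56, -0.2, 0, 0, -3.95, 0.06, 0, 2.56, -0.2, 0, 0, -3.95, 0.06, 0, 2.56, -0.2, 0, 0, -3.95, 0.06, 0, 2.56, -0.2, 0, 0, -3.95, 0.06, 0, 2.56, -0.2]' --grip_force 6

```text
time: 2.65
ee_pos: [0.4199, -0.1211, 0.0283]
eef_rot: [0.709, 0.705, 0.0, 0.001]
ft_force: [0.1, -0.1, -0.3]
width: 0.0615
grip_force: 0.3
```

```bash
python3 -c "
from h import *
st();go([.419,-.121,.027],down(np.pi/2))"
```

```text
t2.65 p [ 0.4199 -0.1211  0.0283] f [ 0.1 -0.1 -0.3] tq [-0.06 -0.08 -0.01] w0.0615 g0 q [ 0.67  0.23 -0.52  2.13  0.15  0.82  0.04]
row [ 0.015  0.01  -0.068] [ 0.002 -0.022  0.032] rows>=0.0
```

Call:
drive_tool --series '[0, 0, 0, 0, 0, 0, -0.2, 0, 0, 0, 0, 0, 0, -0.2, 0, 0, 0, 0, 0, 0, 1, 0, 0, 0, 0, 0, 0, 1, 0, 0, 0, 0, 0, 0, 1, 0, 0, -17.8, 0, 0, 0, 1, 0, 0, -17.8, 0, 0, 0, 1, 0, 0, -17.8, 0, 0, 0, 1, 0, 0, -17.8, 0, 0, 0, 1, 0, 0, -17.8, 0, 0, 0, 1]'

```text
time: 3.48
ee_pos: [0.4193, -0.1208, 0.0273]
eef_rot: [0.455, 0.89, -0.0, -0.0]
ft_force: [-0.2, -0.1, 0.6]
width: 0.0865
grip_force: 0.0
```

```bash
python3 -c "
from h import *
st();go([.4195,-.121,.027],down(np.pi))"
```

```text
t3.48 p [ 0.4193 -0.1208  0.0273] f [-0.2 -0.1  0.6] tq [-0.02 -0.1   0.05] w0.0865 g0 q [ 0.75  0.24 -0.61  2.13  0.19  0.82  0.65]
row [-0.0000e+00 -3.0000e-03 -1.0832e+01] [-0.008  0.001  0.009] rows>=7.6
```

Call:
drive_tool --series '[0, 0, -10.8, 0, 0, 0, 1, 0, 0, -10.8, 0, 0, 0, 1, 0, 0, -10.8, 0, 0, 0, 1, 0, 0, -10.8, 0, 0, 0, 1, 0, 0, -10.8, 0, 0, 0, 0.8, 0, 0, -10.8, 0, 0, 0, 0.6, 0, 0, -10.8, 0, 0, 0, 0.6, 0, 0, -10.8, 0, 0, 0, 0, 0, 0, -10.8, 0, 0, 0, -0.5, 0, 0, -10.8, 0, 0, 0, -0.5]' --grip_force 25

```text
time: 4.32
ee_pos: [0.4193, -0.1209, 0.0274]
eef_rot: [0.006, 1.0, 0.0, -0.0]
ft_force: [-0.6, 0.8, -0.6]
width: 0.0603
grip_force: 25.0
```

Call:
drive_tool --series '[0, 0, 0, 0, 0, 0, -0.5, 0, 0, 0, 0, 0, 0, -0.5, 0, 0, 0, 0, 0, 0, -0.5, 0, 0, 0, 0, 0, -1.5, -0.5, 0, 0, 0, 0, 0, -3, -0.5, 0, 0, 0, 0, 0, -4.5, -0.5, 0, 0, 0, 0, 0, -4.5, -0.5]'

```text
time: 4.9
ee_pos: [0.419, -0.1201, 0.196]
eef_rot: [0.004, 1.0, 0.0, -0.0]
ft_force: [0.6, -0.8, -0.5]
width: 0.0605
grip_force: 25.0
```

```bash
cat >> h.py <<'E'
PSI=0.06 # rack yaw
O=np.array([.577,.066,.145])
def jarM(yaw=np.pi,psi=None):
    psi=PSI if psi is None else psi
    a=np.radians(26);J=R.from_euler('z',psi)*R.from_euler('y',-a)  # jar frame
    return J.as_matrix(),(J.as_matrix()@down(yaw))
E
python3 - <<'E'
from h import *
np.set_printoptions(precision=4,suppress=True)
st()
s=telemetry.read_state()
C={n:get_calibration(n) for n in['scene','side']}
import cv2
out=[]
for n,(x,y) in (('scene',(300,225)),('side',(230,225))):
    im=camera(n)[:,:,::-1];cv2.imwrite(f'pics/{n}1.png',im)
    out.append(cv2.resize(im[y:y+75,x:x+100],None,fx=4,fy=4,interpolation=cv2.INTER_CUBIC))
im=cv2.imread('pics/scene1.png');o3=cv2.resize(im[225:300,370:470],None,fx=4,fy=4,interpolation=cv2.INTER_CUBIC)
im=cv2.imread('pics/side1.png');o4=cv2.resize(im[270:345,220:320],None,fx=4,fy=4,interpolation=cv2.INTER_CUBIC)
cv2.imwrite('pics/m2.png',np.vstack([np.hstack(out),np.hstack([o3,o4])]))
J,M=jarM();print(J)
go(O+J[:,2]*.06,M)
E
```

```text
t4.90 p [ 0.419  -0.1201  0.196 ] f [ 0.6 -0.8 -0.5] tq [ 0.02 -0.22  0.05] w0.0605 g25 q [ 0.99 -0.02 -0.8   1.96 -0.01  1.19  1.76]
[[ 0.8972 -0.06   -0.4376]
 [ 0.0539  0.9982 -0.0263]
 [ 0.4384  0.      0.8988]]
row [-0.239 -5.099 -0.77 ] [-3.16   4.676  0.037] rows>=5.4
```

View pics/m2.png

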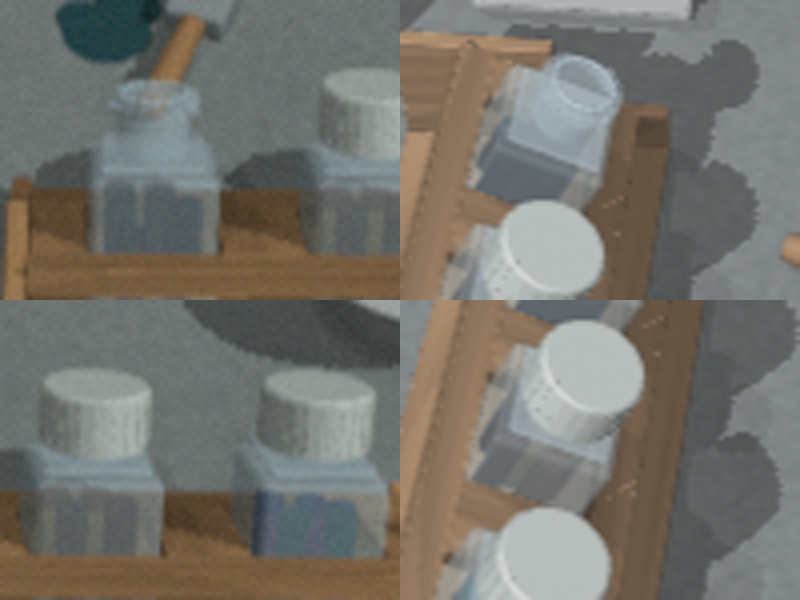

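Scene crops put the open rim at (338.8,248.8) and the closed cap tops at (394,246.2) and (449.5,246.2). In the side view they are at (276,246), (268.1,286.7) and about (258.3,335).

```bash
python3 - <<'E'
from h import *
np.set_printoptions(precision=4,suppress=True)
a,b=get_calibration('scene'),get_calibration('side')
P=[]
for u,v in [((338.8,248.8),(276,246)),((394,246.2),(268.1,286.7)),((449.5,246.2),(258.3,335))]:
    p,e=tri(a,u,b,v);P.append(p);print(p,e)
J,_=jarM()
P[1]=P[1]-.004*J[:,2];P[2]=P[2]-.004*J[:,2]
for i in(1,2):
    d=P[i]-P[0];print(np.linalg.norm(d),np.arctan2(-d[0],d[1]))
E
```

```text
[0.5754 0.0647 0.141 ] 0.0017660921905253218
[0.5666 0.185  0.147 ] 0.0007608558729145677
[0.56   0.3047 0.1483] 0.0010940299779528995
0.12062391841076175 0.05841981356076474
0.24052231684680525 0.05684880121819742
```

```bash
sed -i 's/^PSI=.*/PSI=0.057/;s/^O=.*/O=np.array([.5754,.0651,.145])/' h.py
cat >> h.py <<'E'
def js(h=.0273):
    "pose in jar terms: mouth centre (mm) in the jar frame relative to home, tilt, twist; wrench in jar axes"
    s=st();J,_=jarM();T=R.from_quat(s['eef_rot']).as_matrix()
    m=J.T@(s['ee_pos']+T[:,2]*h-O)*1e3;m[2]+=28
    z=J.T@T[:,2];x=J.T@T[:,0]
    print('mouth vs home mm',np.round(m,1),'tilt',np.round(np.degrees(z[:2]),1),'yaw %.1f'%(np.degrees(np.arctan2(x[1],x[0]))%360),'F',np.round(J.T@s['ft_force'],1),'T',np.round(J.T@s['torque'],2))
E
python3 - <<'E'
from h import *
J,M=jarM()
go(O+J[:,2]*.075,M)
E
```

```text
row [-0.231 -5.099 -0.736] [-2.959  4.642 -0.301] rows>=5.3
```

Call:
drive_tool --series '[-0.23, -5.1, -0.74, -2.96, 4.64, -0.3, -0.5, -0.23, -5.1, -0.74, -2.96, 4.64, -0.3, -0.5, -0.23, -5.1, -0.74, -2.96, 4.64, -0.3, -0.5, -0.23, -5.1, -0.74, -2.96, 4.64, -0.3, -0.5, -0.23, -5.1, -0.74, -2.96, 4.64, -0.3, -0.5, -0.23, -5.1, -0.74, -2.96, 4.64, -0.3, -0.5, -0.23, -5.1, -0.74, -2.96, 4.64, -0.3, -0.5, -0.23, -5.1, -0.74, -2.96, 4.64, -0.3, -0.5, -0.23, -5.1, -0.74, -2.96, 4.64, -0.3, -0.5]'

```text
time: 5.75
ee_pos: [0.5389, 0.0627, 0.2055]
eef_rot: [-0.027, 0.975, 0.009, 0.22]
ft_force: [-0.5, 0.3, -0.4]
width: 0.06
grip_force: 25.0
```

```bash
python3 - <<'E'
from h import *
js()
J,M=jarM()
go(O+J[:,2]*(.0273-.005),M)
out=[]
for n,(x,y) in (('scene',(290,205)),('side',(220,195))):
    im=camera(n)[:,:,::-1];cv2.imwrite(f'pics/{n}2.png',im)
    out.append(cv2.resize(im[y:y+100,x:x+100],None,fx=4,fy=4,interpolation=cv2.INTER_CUBIC))
cv2.imwrite('pics/m3.png',np.hstack(out))
E
```

```text
t5.75 p [0.5389 0.0627 0.2055] f [-0.5  0.3 -0.4] tq [ 0.04  0.47 -0.04] w0.0600 g25 q [ 0.95 -0.12 -1.1   2.06 -0.1   0.7   1.51]
mouth vs home mm [-6.6 -0.2 71.1] tilt [-0.6  0.3] yaw 179.8 F [-0.7  0.3 -0.2] T [ 0.04  0.47 -0.07]
row [ 0.054 -0.11  -0.033] [-0.17   0.002  1.201] rows>=1.2
```

View pics/m3.png

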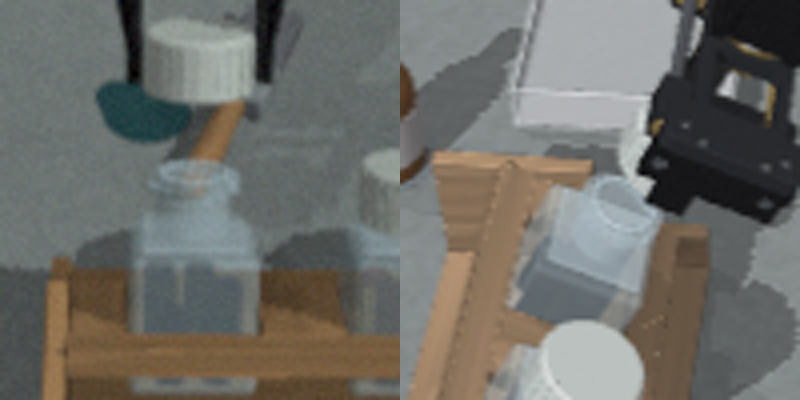

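The cap hangs over the neck and lines up with it in the scene view (cap centre about x=198, rim about x=193 in the 4x crop). Now lowering it.

Call:
drive_tool --series '[0.05, -0.11, -0.03, -0.17, 0, 0.8, -0.5, 0.05, -0.11, -0.03, -0.17, 0, 0.8, -0.5, 0.05, -0.11, -0.03, -0.17, 0, 0.8, -0.5, 0.05, -0.11, -0.03, -0.17, 0, 1.0, -0.5, 0.05, -0.11, -0.03, -0.17, 0, 1.1, -0.5, 0.05, -0.11, -0.03, -0.17, 0, 1.2, -0.5, 0.05, -0.11, -0.03, -0.17, 0, 1.2, -0.5]'

```text
time: 6.43
ee_pos: [0.5657, 0.0647, 0.1652]
eef_rot: [-0.028, 0.974, 0.007, 0.225]
ft_force: [-0.1, 0.6, -0.8]
width: 0.0602
grip_force: 25.0
```

```bash
python3 - <<'E'
from h import *
js()
J,M=jarM()
go(O+J[:,2]*(.0273-.010),M)
E
```

```text
t6.43 p [0.5657 0.0647 0.1652] f [-0.1  0.6 -0.8] tq [ 0.02  0.42 -0.01] w0.0602 g25 q [ 0.92  0.09 -1.18  2.05  0.28  0.62  1.2 ]
mouth vs home mm [ 0.1  0.2 23.1] tilt [-0.  0.] yaw 180.0 F [-0.4  0.6 -0.7] T [ 0.04  0.42 -0.03]
row [ 0.004 -0.005  0.001] [ 0.003 -0.004  0.127] rows>=0.1
```

Call:
drive_tool --series '[0, 0, 0, 0, 0, 0.05, -0.5, 0, 0, 0, 0, 0, 0.1, -0.5, 0, 0, 0, 0, 0, 0.15, -0.5, 0, 0, 0, 0, 0, 0.15, -0.5]'

```text
time: 6.77
ee_pos: [0.5691, 0.0645, 0.1603]
eef_rot: [-0.028, 0.974, 0.006, 0.226]
ft_force: [2.9, -5.5, -2.1]
width: 0.0605
grip_force: 25.0
```

```bash
python3 -c "
from h import *
js()"
```

```text
t6.77 p [0.5691 0.0645 0.1603] f [ 2.9 -5.5 -2.1] tq [-1.04 -0.1  -0.52] w0.0605 g25 q [ 0.9   0.12 -1.16  2.05  0.33  0.62  1.17]
mouth vs home mm [ 1.1 -0.3 17.2] tilt [ 0.1 -0. ] yaw 180.0 F [ 1.4 -5.6 -3. ] T [-1.17 -0.04 -0.01]
```

Call:
drive_tool --series '[0, 0, 0, 0.01, -0.02, 0, -0.5, 0, 0, 0, 0.01, -0.02, 0.04, -0.5, 0, 0, 0, 0.01, -0.02, 0.08, -0.5, 0, 0, 0, 0.01, -0.02, 0.08, -0.5]'

```text
time: 7.1
ee_pos: [0.5701, 0.0642, 0.1571]
eef_rot: [-0.028, 0.974, 0.006, 0.225]
ft_force: [2.5, -5.7, -0.2]
width: 0.0607
grip_force: 25.0
```

```bash
python3 -c "
from h import *
js()"
```

```text
t7.10 p [0.5701 0.0642 0.1571] f [ 2.5 -5.7 -0.2] tq [-1.08 -0.15 -0.6 ] w0.0607 g25 q [ 0.89  0.13 -1.16  2.05  0.34  0.61  1.15]
mouth vs home mm [ 0.6 -0.6 13.9] tilt [0.1 0. ] yaw 180.0 F [ 1.8 -5.8 -1.2] T [-1.24 -0.09 -0.06]
```

Call:
drive_tool --series '[0, 0, 0, 0, -0.03, 0.03, -0.5, 0, 0, 0, 0, -0.03, 0.06, -0.5, 0, 0, 0, 0, -0.03, 0.1, -0.5, 0, 0, 0, 0, -0.03, 0.1, -0.5]'

```text
time: 7.43
ee_pos: [0.5719, 0.0638, 0.1535]
eef_rot: [-0.028, 0.974, 0.007, 0.225]
ft_force: [3.7, -3.6, -1.6]
width: 0.0603
grip_force: 25.0
```

```bash
python3 -c "
from h import *
js()"
```

```text
t7.43 p [0.5719 0.0638 0.1535] f [ 3.7 -3.6 -1.6] tq [-0.64 -0.14 -0.33] w0.0603 g25 q [ 0.88  0.14 -1.15  2.05  0.37  0.61  1.14]
mouth vs home mm [ 0.5 -1.1  9.9] tilt [0.1 0.1] yaw 180.1 F [ 2.4 -3.8 -3. ] T [-0.72 -0.1  -0.02]
```

Call:
drive_tool --series '[0, 0, 0, 0.02, -0.02, 0.03, -0.5, 0, 0, 0, 0.02, -0.02, 0.06, -0.5, 0, 0, 0, 0.02, -0.02, 0.06, -0.5]'

```text
time: 7.68
ee_pos: [0.5726, 0.0634, 0.1515]
eef_rot: [-0.029, 0.974, 0.007, 0.226]
ft_force: [1.3, -1.8, 3.2]
width: 0.061
grip_force: 25.0
```

```bash
python3 -c "
from h import *
js()"
```

```text
t7.68 p [0.5726 0.0634 0.1515] f [ 1.3 -1.8  3.2] tq [-0.29 -0.19 -0.15] w0.0610 g25 q [ 0.88  0.15 -1.14  2.05  0.38  0.6   1.13]
mouth vs home mm [ 0.3 -1.5  7.8] tilt [0.1 0.1] yaw 180.1 F [ 2.5 -1.8  2.4] T [-0.34 -0.17 -0.01]
```

Call:
drive_tool --series '[0, 0, 1.2, 0, 0, 0.009, -0.5, 0, 0, 2.4, 0, 0, 0.018, -0.5, 0, 0, 3.6, 0, 0, 0.027, -0.5, 0, 0, 4.8, 0, 0, 0.036, -0.5, 0, 0, 6, 0, 0, 0.045, -0.5, 0, 0, 6, 0, 0, 0.045, -0.5]' --grip_force 30

```text
time: 8.18
ee_pos: [0.5734, 0.0637, 0.15]
eef_rot: [0.227, 0.947, 0.066, 0.216]
ft_force: [2.3, -0.7, 2.3]
width: 0.0605
grip_force: 30.0
```

```bash
python3 -c "
from h import *
js()"
```

```text
t8.18 p [0.5734 0.0637 0.15  ] f [ 2.3 -0.7  2.3] tq [-0.14 -0.45 -0.18] w0.0605 g30 q [ 0.79  0.13 -1.06  2.06  0.34  0.59  0.62]
mouth vs home mm [ 0.4 -1.3  6.1] tilt [0.1 0.1] yaw 149.8 F [ 3.  -0.8  1.1] T [-0.23 -0.44 -0.09]
```

Call:
drive_tool --series '[0, 0, 1.2, 0, 0, 0.009, -0.5, 0, 0, 2.4, 0, 0, 0.018, -0.5, 0, 0, 3.6, 0, 0, 0.027, -0.5, 0, 0, 4.8, 0, 0, 0.036, -0.5, 0, 0, 6, 0, 0, 0.045, -0.5, 0, 0, 7.2, 0, 0, 0.054, -0.5, 0, 0, 8.4, 0, 0, 0.063, -0.5, 0, 0, 9, 0, 0, 0.068, -0.5, 0, 0, 9, 0, 0, 0.068, -0.5]'

```text
time: 8.93
ee_pos: [0.5749, 0.064, 0.1479]
eef_rot: [0.569, 0.79, 0.143, 0.175]
ft_force: [4.8, 0.5, 2.3]
width: 0.0602
grip_force: 30.0
```

```bash
python3 -c "
from h import *
js()"
```

```text
t8.93 p [0.5749 0.064  0.1479] f [4.8 0.5 2.3] tq [ 0.04 -0.8   0.03] w0.0602 g30 q [ 0.69  0.12 -0.95  2.06  0.31  0.58 -0.14]
mouth vs home mm [ 0.9 -1.   3.5] tilt [0.2 0.1] yaw 105.2 F [ 5.4  0.2 -0.1] T [ 0.01 -0.8   0.03]
```

Call:
drive_tool --series '[0, 0, 1.2, 0, 0.02, 0.009, -0.5, 0, 0, 2.4, 0, 0.02, 0.018, -0.5, 0, 0, 3.6, 0, 0.02, 0.027, -0.5, 0, 0, 4.8, 0, 0.02, 0.036, -0.5, 0, 0, 6, 0, 0.02, 0.045, -0.5, 0, 0, 7.2, 0, 0.02, 0.054, -0.5, 0, 0, 7.2, 0, 0.02, 0.054, -0.5]'

```text
time: 9.52
ee_pos: [0.5763, 0.064, 0.1461]
eef_rot: [0.786, 0.575, 0.19, 0.122]
ft_force: [3.9, -0.9, 3.5]
width: 0.0601
grip_force: 30.0
```

```bash
python3 -c "
from h import *
js()"
```

```text
t9.52 p [0.5763 0.064  0.1461] f [ 3.9 -0.9  3.5] tq [ 0.03 -0.6  -0.08] w0.0601 g30 q [ 0.61  0.11 -0.87  2.06  0.3   0.58 -0.76]
mouth vs home mm [ 1.3 -1.1  1.3] tilt [0.2 0.1] yaw 69.1 F [ 5.  -1.2  1.5] T [-0.04 -0.61 -0.07]
```

Call:
drive_tool --series '[0, 0, 1.2, 0, 0.02, 0.009, -0.5, 0, 0, 2.4, 0, 0.02, 0.018, -0.5, 0, 0, 3.6, 0, 0.02, 0.027, -0.5, 0, 0, 4.8, 0, 0.02, 0.036, -0.5, 0, 0, 4.8, 0, 0.02, 0.036, -0.5]'

```text
time: 9.93
ee_pos: [0.5773, 0.0638, 0.1449]
eef_rot: [0.888, 0.399, 0.211, 0.08]
ft_force: [1.4, 0.5, 6.2]
width: 0.0607
grip_force: 30.0
```

```bash
python3 -c "
from h import *
js()"
```

```text
t9.93 p [0.5773 0.0638 0.1449] f [1.4 0.5 6.2] tq [ 0.2  -0.23 -0.01] w0.0607 g30 q [ 0.57  0.11 -0.82  2.06  0.29  0.57 -1.17]
mouth vs home mm [ 1.6 -1.4 -0.2] tilt [0.1 0.1] yaw 45.1 F [4.  0.4 4.9] T [ 0.16 -0.24 -0.09]
```

Call:
drive_tool --series '[0, 0, 1.2, 0, 0, 0.009, -0.5, 0, 0, 2.4, 0, 0, 0.018, -0.5, 0, 0, 3.6, 0, 0, 0.027, -0.5, 0, 0, 4.8, 0, 0, 0.036, -0.5, 0, 0, 4.8, 0, 0, 0.036, -0.5]'

```text
time: 10.35
ee_pos: [0.578, 0.0637, 0.1443]
eef_rot: [0.952, 0.206, 0.223, 0.035]
ft_force: [-7.3, -0.9, 15.8]
width: 0.0603
grip_force: 30.0
```

```bash
python3 -c "
from h import *
js()"
```

```text
t10.35 p [0.578  0.0637 0.1443] f [-7.3 -0.9 15.8] tq [-0.02  0.55 -0.17] w0.0603 g30 q [ 0.52  0.11 -0.77  2.06  0.28  0.57 -1.58]
mouth vs home mm [ 2.  -1.6 -1.1] tilt [0.1 0. ] yaw 21.1 F [ 0.3 -0.5 17.4] T [-0.07  0.55 -0.16]
```

Call:
drive_tool --series '[0, 0, 1.2, 0, 0, 0, -0.5, 0, 0, 2.4, 0, 0, 0, -0.5, 0, 0, 3.6, 0, 0, 0, -0.5, 0, 0, 3.6, 0, 0, 0, -0.5]' --grip_force 45

```text
time: 10.68
ee_pos: [0.5783, 0.0635, 0.1443]
eef_rot: [0.972, 0.055, 0.226, -0.0]
ft_force: [-1.3, -0.6, 11.1]
width: 0.06
grip_force: 45.0
```

```bash
python3 - <<'E'
from h import *
js()
out=[]
for n,(x,y) in (('scene',(290,215)),('side',(225,200))):
    im=camera(n)[:,:,::-1];cv2.imwrite(f'pics/{n}3.png',im)
    out.append(cv2.resize(im[y:y+100,x:x+100],None,fx=4,fy=4,interpolation=cv2.INTER_CUBIC))
cv2.imwrite('pics/m4.png',np.hstack(out))
E
```

```text
t10.68 p [0.5783 0.0635 0.1443] f [-1.3 -0.6 11.1] tq [ 0.04 -0.13 -0.27] w0.0600 g45 q [ 0.49  0.1  -0.74  2.06  0.28  0.57 -1.89]
mouth vs home mm [ 2.3 -1.7 -1.2] tilt [0.2 0. ] yaw 3.2 F [ 3.7 -0.6 10.6] T [-0.09 -0.13 -0.26]
```

View pics/m4.png

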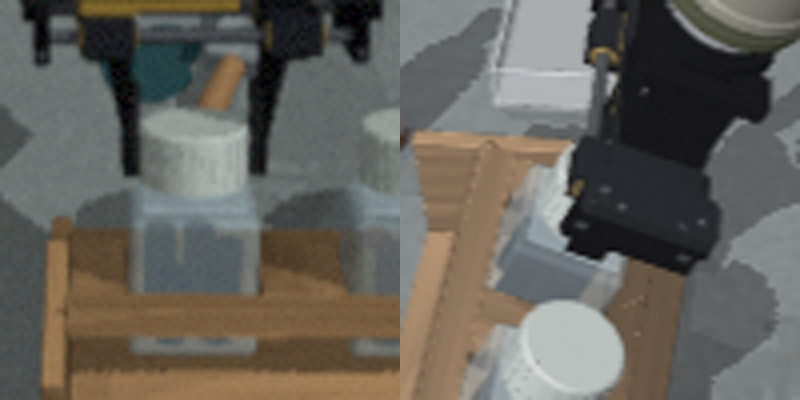

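The cap sits on the jar level with the closed neighbour (both tops at y≈108 in the crop). I'm tightening it and watching the torque.

Call:
drive_tool --series '[0, 0, 1.2, 0, 0, 0, -0.5, 0, 0, 2.4, 0, 0, 0, -0.5, 0, 0, 3.6, 0, 0, 0, -0.5, 0, 0, 4.4, 0, 0, 0, -0.5, 0, 0, 4.4, 0, 0, 0, -0.5]'

```text
time: 11.2
ee_pos: [0.5773, 0.0637, 0.1433]
eef_rot: [0.966, -0.13, 0.221, -0.043]
ft_force: [-2.8, -1.4, 7.3]
width: 0.0602
grip_force: 45.0
```

```bash
python3 -c "
from h import *
js()"
```

```text
t11.20 p [0.5773 0.0637 0.1433] f [-2.8 -1.4  7.3] tq [-0.47  0.34  0.83] w0.0602 g45 q [ 0.46  0.1  -0.71  2.06  0.27  0.57 -2.26]
mouth vs home mm [ 0.9 -1.5 -1.6] tilt [0. 0.] yaw 341.4 F [ 0.6 -1.3  7.8] T [-0.04  0.37  0.94]
```

Call:
drive_tool --series '[0, 0, 0.5, 0, 0, 0, -0.5, 0, 0, 0.8, 0, 0, 0, -0.5, 0, 0, 0.8, 0, 0, 0, -0.5]'

```text
time: 11.45
ee_pos: [0.5772, 0.0638, 0.1432]
eef_rot: [0.961, -0.162, 0.22, -0.05]
ft_force: [-2.9, -0.3, 6.3]
width: 0.0603
grip_force: 45.0
```

```bash
python3 -c "
from h import *
js()"
```

```text
t11.45 p [0.5772 0.0638 0.1432] f [-2.9 -0.3  6.3] tq [-0.4   0.37  0.92] w0.0603 g45 q [ 0.45  0.1  -0.7   2.06  0.26  0.57 -2.33]
mouth vs home mm [ 0.8 -1.4 -1.7] tilt [0. 0.] yaw 337.6 F [ 0.2 -0.1  6.9] T [0.07 0.39 1.  ]
```

Call:
drive_tool --series '[0, 0, 0.8, 0, 0, 0, 0.3, 0, 0, 0.8, 0, 0, 0, 1, 0, 0, 0.8, 0, 0, 0, 1, 0, 0, 0.8, 0, 0, 0, 1, 0, 0, 0.8, 0, 0, 0, 1, 0, 0, 0.8, 0, 0, -1, 1, 0, 0, 0.8, 0, 0, -2, 1, 0, 0, 0.8, 0, 0, -3, 1, 0, 0, 0.8, 0, 0, -3, 1]'

```text
time: 12.2
ee_pos: [0.5258, 0.0609, 0.2586]
eef_rot: [0.953, -0.198, 0.223, -0.059]
ft_force: [1.3, -0.1, 1.7]
width: 0.0866
grip_force: 0.0
```

```bash
python3 - <<'E'
from h import *
js()
go([.42,-.2,.2],down(0))
out=[]
for n,(x,y,w,h) in (('scene',(300,220,170,90)),('side',(225,220,100,150))):
    im=camera(n)[:,:,::-1];cv2.imwrite(f'pics/{n}4.png',im)
    c=im[y:y+h,x:x+w];out.append(cv2.resize(c,None,fx=(450 if n=='scene' else 330)/w,fy=(450 if n=='scene' else 330)/w,interpolation=cv2.INTER_CUBIC))
H=max(o.shape[0] for o in out)
cv2.imwrite('pics/m5.png',np.hstack([cv2.copyMakeBorder(o,0,H-o.shape[0],0,0,0) for o in out]));print(H)
E
```

```text
t12.20 p [0.5258 0.0609 0.2586] f [ 1.3 -0.1  1.7] tq [ 0.07  0.42 -0.01] w0.0866 g0 q [ 0.51 -0.2  -0.67  2.04 -0.1   0.8  -2.11]
mouth vs home mm [  5.4  -1.4 124.6] tilt [ 0.6 -0.1] yaw 333.3 F [ 1.9 -0.2  1. ] T [ 0.08  0.41 -0.04]
row [-1.376 -5.182 -4.609] [-0.131  7.188 -0.034] rows>=6.9
495
```

View pics/m5.png

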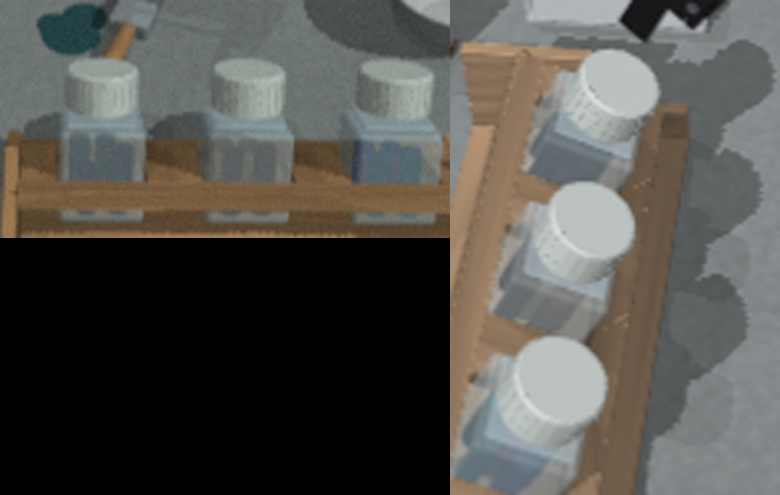

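All three caps now look alike in both views: the new one, scene (101,88) and side (618,92), is at the same height and square. The first cap fits, so the other goes in the tray.

```bash
python3 - <<'E'
from h import *
go([.4155,-.296,.12],down(0))
E
```

```text
row [-1.359 -5.112 -4.633] [0.026 9.763 1.552] rows>=9.5
```

Call:
drive_tool --series '[-1.36, -5.11, -4.63, 0.03, 9.76, 0.5, 1, -1.36, -5.11, -4.63, 0.03, 9.76, 0.5, 1, -1.36, -5.11, -4.63, 0.03, 9.76, 0.5, 1, -1.36, -5.11, -4.63, 0.03, 9.76, 1.0, 1, -1.36, -5.11, -4.63, 0.03, 9.76, 1.55, 1, -1.36, -5.11, -4.63, 0.03, 9.76, 1.55, 1, -1.36, -5.11, -4.63, 0.03, 9.76, 1.55, 1, -1.36, -5.11, -4.63, 0.03, 9.76, 1.55, 1, -1.36, -5.11, -4.63, 0.03, 9.76, 1.55, 1, -1.36, -5.11, -4.63, 0.03, 9.76, 1.55, 1]'

```text
time: 13.13
ee_pos: [0.411, -0.2987, 0.1139]
eef_rot: [1.0, -0.002, -0.004, -0.002]
ft_force: [-0.1, 0.7, -0.8]
width: 0.0868
grip_force: 0.0
```

```bash
python3 - <<'E'
from h import *
st();go([.4155,-.296,.027],down(0))
E
```

```text
t13.13 p [ 0.411  -0.2987  0.1139] f [-0.1  0.7 -0.8] tq [ 0.03 -0.   -0.  ] w0.0868 g0 q [ 0.79  0.22 -0.28  1.9   0.07  1.04 -1.09]
row [-0.046  0.1   -0.041] [ 0.132 -0.059  2.172] rows>=2.1
```

Call:
drive_tool --series '[0, 0, 0, 0.1, -0.03, 0.8, 1, 0, 0, 0, 0.1, -0.03, 1.6, 1, 0, 0, 0, 0.1, -0.03, 2.17, 1, 0, 0, 0, 0.1, -0.03, 2.17, 0, 0, 0, 0, 0.1, -0.03, 2.17, -0.5, 0, 0, 0, 0.1, -0.03, 2.17, -0.5, 0, 0, 0, 0.1, -0.03, 2.17, -0.5, 0, 0, 0, 0.1, -0.03, 2.17, -0.5]' --grip_force 25

```text
time: 13.8
ee_pos: [0.4191, -0.2944, 0.0325]
eef_rot: [1.0, -0.0, -0.001, -0.0]
ft_force: [-0.0, 0.0, -0.6]
width: 0.0617
grip_force: 0.2
```

```bash
python3 - <<'E'
from h import *
st()
go([.636,-.217,.14],down(0))
E
```

```text
t13.80 p [ 0.4191 -0.2944  0.0325] f [-0.   0.  -0.6] tq [-0.14 -0.    0.02] w0.0617 g0 q [ 0.76  0.34 -0.27  1.95  0.12  0.87 -1.14]
row [-0.01   0.017 -0.009] [ 5.416 -1.941 -2.695] rows>=6.1
```

Call:
drive_tool --series '[0, 0, 0, -0.05, 0, 0.12, 0.6, 0, 0, 0, -0.05, 0, 0.12, 0.6, 0, 0, 0, -0.05, 0, 0.12, -0.5, 0, 0, 0, -0.05, 0, 0.12, -0.5, 0, 0, 0, -0.05, 0, 0.12, -0.5, 0, 0, 0, -0.05, 0, 0.12, -0.5, 0, 0, 0, -0.05, 0, 0.12, -0.5, 0, 0, 0, -0.05, 0, -1, -0.5, 0, 0, 0, -0.05, 0, -2.2, -0.5, 0, 0, 0, -0.05, 0, -2.2, -0.5]'

```text
time: 14.63
ee_pos: [0.4191, -0.2954, 0.1249]
eef_rot: [1.0, -0.0, 0.001, 0.001]
ft_force: [1.5, -0.5, 0.9]
width: 0.0597
grip_force: 25.0
```

```bash
python3 - <<'E'
from h import *
st()
go([.636,-.217,.12],down(0))
E
```

```text
t14.63 p [ 0.4191 -0.2954  0.1249] f [ 1.5 -0.5  0.9] tq [-0.   -0.13  0.02] w0.0597 g25 q [ 0.78  0.21 -0.29  1.89  0.07  1.05 -1.1 ]
row [ 0.02  -0.033 -0.011] [ 5.42  -1.965  0.134] rows>=5.5
```

Call:
drive_tool --series '[0, 0, 0, 5.4, -1.96, 0.1, -0.5, 0, 0, 0, 5.4, -1.96, 0.1, -0.5, 0, 0, 0, 5.4, -1.96, 0.1, -0.5, 0, 0, 0, 5.4, -1.96, 0.1, -0.5, 0, 0, 0, 5.4, -1.96, 0.1, -0.5, 0, 0, 0, 5.4, -1.96, 0.1, -0.5, 0, 0, 0, 5.4, -1.96, 0.6, -0.5, 0, 0, 0, 5.4, -1.96, 1.2, -0.5, 0, 0, 0, 5.4, -1.96, 1.8, -0.5, 0, 0, 0, 5.4, -1.96, 1.8, -0.5]'

```text
time: 15.47
ee_pos: [0.6294, -0.2148, 0.041]
eef_rot: [1.0, -0.0, -0.005, -0.002]
ft_force: [-0.4, 0.1, -2.0]
width: 0.0594
grip_force: 25.0
```

```bash
python3 - <<'E'
from h import *
st()
go([.636,-.217,.032],down(0))
E
```

```text
t15.47 p [ 0.6294 -0.2148  0.041 ] f [-0.4  0.1 -2. ] tq [0.01 0.17 0.04] w0.0594 g25 q [ 0.49  0.62 -0.31  1.52  0.2   1.05 -1.45]
row [-0.054  0.126 -0.008] [0.167 0.057 0.223] rows>=0.3
```

Call:
drive_tool --series '[0, 0, 0, 0, 0, 0.1, -0.5, 0, 0, 0, 0, 0, 0.2, -0.5, 0, 0, 0, 0, 0, 0.21, -0.5, 0, 0, 0, 0, 0, 0.21, -0.5]'

```text
time: 15.8
ee_pos: [0.633, -0.216, 0.0393]
eef_rot: [1.0, -0.001, -0.001, -0.001]
ft_force: [-0.2, 0.2, -0.6]
width: 0.0593
grip_force: 25.0
```

```bash
python3 - <<'E'
from h import *
st()
E
```

```text
t15.80 p [ 0.633  -0.216   0.0393] f [-0.2  0.2 -0.6] tq [ 0.07  0.01 -0.03] w0.0593 g25 q [ 0.49  0.62 -0.31  1.52  0.21  1.04 -1.45]
```

Call:
drive_tool --series '[0, 0, 0, 0, 0, 0.08, -0.5, 0, 0, 0, 0, 0, 0.16, -0.5, 0, 0, 0, 0, 0, 0.16, -0.5, 0, 0, 0, 0, 0, 0.16, -0.5]'

```text
time: 16.13
ee_pos: [0.6322, -0.2157, 0.0316]
eef_rot: [1.0, -0.001, -0.002, -0.001]
ft_force: [-0.1, 0.1, -0.2]
width: 0.0592
grip_force: 25.0
```

```bash
python3 - <<'E'
from h import *
st()
E
```

```text
t16.13 p [ 0.6322 -0.2157  0.0316] f [-0.1  0.1 -0.2] tq [0.   0.02 0.02] w0.0592 g25 q [ 0.49  0.63 -0.31  1.52  0.21  1.03 -1.45]
```

Call:
drive_tool --series '[0, 0, 0, 0, 0, 0.02, -0.5, 0, 0, 0, 0, 0, 0.02, 0.6, 0, 0, 0, 0, 0, 0.02, 1, 0, 0, 0, 0, 0, 0.02, 1, 0, 0, 0, 0, 0, 0.02, 1, 0, 0, 0, 0, 0, 0.02, 1, 0, 0, 0, 0, 0, -1, 1, 0, 0, 0, 0, 0, -2, 1, 0, 0, 0, 0, 0, -3, 1, 0, 0, 0, 0, 0, -4, 1]'

```text
time: 16.97
ee_pos: [0.6326, -0.2159, 0.1937]
eef_rot: [1.0, -0.0, -0.002, -0.001]
ft_force: [1.1, -0.7, -0.3]
width: 0.0864
grip_force: 0.0
```

Call:
drive_tool --series '[0, 0, 0, -3, 0, -1, 1, 0, 0, 0, -3, 0, -1, 1, 0, 0, 0, -3, 0, -1, 1, 0, 0, 0, -3, 0, -1, 1, 0, 0, 0, -3, 0, -1, 1, 0, 0, 0, -3, 0, -1, 1]'

```text
time: 17.47
ee_pos: [0.5134, -0.2161, 0.2325]
eef_rot: [1.0, -0.001, -0.001, -0.001]
ft_force: [0.2, 0.3, -0.3]
width: 0.0872
grip_force: 0.0
```

```bash
python3 - <<'E'
from h import *
st()
cv2.imwrite('pics/s5.png',camera('side')[:,:,::-1])
E
```

```text
t17.47 p [ 0.5134 -0.2161  0.2325] f [ 0.2  0.3 -0.3] tq [ 0.03  0.04 -0.  ] w0.0872 g0 q [ 0.62  0.21 -0.35  1.64  0.07  1.3  -1.31]
```

View pics/s5.png

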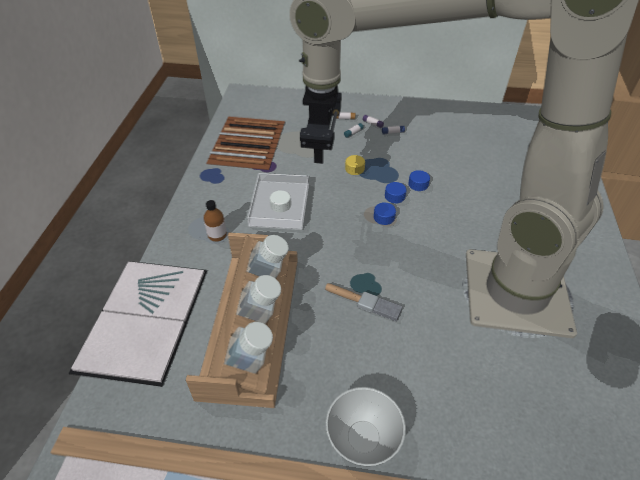

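The spare cap lies flat in the tray at (280,201). The jar cap at (272,248) matches its neighbours, and everything else is where it was.

```bash
python3 -c "
from bench import r
print(r.close_job())"
```

```text
the job is handed in; nothing more can be done
None
```

The first cap I tried (the one nearer the jar) ran on freely and is screwed home, tight and square. I laid the other in the tray without trying it on the neck, since the first fitted. The bowl, brush, bottle and coloured caps were not touched, and the job was handed in at about 17.5 s.

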